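# Test the hoop roller's emergency stop

### The job

Test the emergency stop of the hoop roller: press the big three-toothed mushroom stop button fully in so that it latches, then push one of its teeth round clockwise (seen from above) until the latch lets go and the button springs back out, and let it turn back. Do not press the plain start button on the other box, and do not pick up or shift the things standing loose on the bench.

Things in the scene. Friction and masses are not known exactly. Their poses are not given: they have to be found in the camera images.
- stop_press (a joint): How far the mushroom stop button is pressed straight down, in m: 0 = fully out (start), 0.012 = in, latched. Snap action: the push needed is about 8 N at first and falls to nothing at 6 mm; past that it jumps to 12 mm by itself and stays latched when let go, held in by about 6 to 8 N. 12 N is plenty.
- stop_twist (a joint): Twist of the mushroom head in rad, growing clockwise seen from above; 0 at rest, end stop at 0.9. A weak spring turns it back to 0 when let go. While latched in, twisting raises the head by about 12 mm per rad; at about 0.5 to 0.55 rad the latch lets go and the head snaps up to fully out. It needs about 3 to 4 N at a tooth.
- stop_top (a point): Centre of the flat top (28 mm across) of the dark grey mushroom head; z up, 125 mm above the bench when out, 113 mm when in; turns with the head. The head's underside is 25 mm below this point; its round core has 32 mm radius. Under it is free space down to the box, 30 mm when out and 18 mm when in, around a stem of 12 mm radius.
- stop_tooth (a point): Middle of one tooth's upright step face, 41 mm from the head's axis, 16 mm below stop_top. x points out from the axis; y is the way the face looks (counterclockwise): push it to -y. Three such saw-like teeth, 120 degrees apart, 18 mm high from the head's underside, faces from 32 to 50 mm radius. The rim in front of each face is plain (32 mm radius) for 50 degrees, then rises to the next tooth.
- stop_box: Grey painted steel box 120 x 120 x 70 mm, fixed to the bench, that carries the mushroom button in the middle of its top. Origin at the centre of its underside, on the bench; z up. It may stand left or right of the start box and at any yaw up to 0.9 rad either way.
- start_box: The other grey box, same size and make, fixed to the bench, with only a small plain round start button on top. Origin at the centre of its underside.
- start (a joint): How far the start button (flat dark disc, 36 mm across in a 52 mm steel ring, its top 92 mm above the bench) is pressed, in m: 0 = out, 0.006 = in. Must not be pressed.
- hoop: Loose bentwood hoop standing on the bench, 100 mm across, 50 mm high, wall 5 mm. Origin at the centre of its underside. Leave it.
- jar: Loose amber jar with steel lid, 56 mm across, 85 mm high. Origin at the centre of its underside. Leave it.
- hammer: Loose hammer lying on the bench at the side, handle along its own x axis. Leave it.
Not all that is in view belongs to the job. Leave any yellow look-alike of the stop_box alone.

How it is judged:
On the way, in this order (a step that is already met when the one before it is completed fails the run):
1. the mushroom button is pressed fully in (over 10.5 mm), not yet twisted (value of joint stop_press above 0.0105 m and value of joint stop_twist below 0.15 rad), for 0.2 s.
2. the latched button is being twisted clockwise (over 0.25 rad while still over 6 mm in) (value of joint stop_twist above 0.25 rad and value of joint stop_press above 0.006 m), for 0.02 s.
3. the latch has let go under the twist: button out (under 2 mm) while still twisted over 0.3 rad (value of joint stop_press below 0.002 m and value of joint stop_twist above 0.3 rad), for 0.02 s.
At the end, for the whole second after the job is handed in: The stop button is fully out (under 2 mm in) and turned back to rest (under 0.1 rad), the start button is out, and hoop, jar and hammer lie still within 20 mm of where they were (value of joint each of stop_press, start below 0.002 m and value of joint stop_twist below 0.1 rad and distance of each of hoop, jar, hammer from where it was at the start of the episode below 0.02 m and linear speed of each of hoop, jar, hammer below 0.05 m/s); the robot touches nothing.
It fails at once if the start button is pressed (over 3 mm) (value of joint start above 0.003 m).
It fails at once if the hoop is shifted, lifted or carried (over 20 mm) (distance of hoop from where it was at the start of the episode above 0.02 m).
It fails at once if the jar is shifted, lifted or carried (over 20 mm) (distance of jar from where it was at the start of the episode above 0.02 m).
It fails at once if the hammer is shifted, lifted or carried (over 20 mm) (distance of hammer from where it was at the start of the episode above 0.02 m).
It also fails if it takes over 45 s, if anything falls off the work surface, if the arm or the gripper's body presses on something with over 40 N, if the wrist force passes 120 N, or if a joint passes its speed limit or range.

### The arm

A 7-joint arm with a two-finger parallel gripper is mounted at the origin on the work surface. World frame = base frame: x ahead of the robot, y to its left, z up, the work surface at z = 0. Lengths are in m, angles in rad, forces in N, time in s.
With the tool pointing down it reaches from about 0.35 to 0.9 m from the base axis. Payload 8.1 kg.
Tool frame: the origin (TCP) lies midway between the tips of the shut fingers; the grasp point (between the pads) lies 19 mm behind it; z points along the fingers, y is the direction in which the jaws open and shut (so a half turn about z gives the same grasp; the last joint's range is limited). The gripper opens to 92 mm and grips with 3 to 60 N. Pads are 19 mm wide; open, the fingers measure 130 mm over their backs; the gripper's body (75 mm by 190 mm) begins 47 mm behind the grasp point.
Start: joints at [-1.274, 0.434, 0.025, 1.573, -0.012, 1.134, -0.075], TCP at [0.243, 0.576, 0.227] pointing down, gripper open.
Joint ranges: [-2.62, 2.62], [-0.44, 2.09], [-1.27, 1.32], [0.08, 2.57], [-1.32, 4.46], [0.12, 2], [-2.74, 2.74]. Speed limits (rad/s): [2.22, 2.22, 3.01, 3.01, 3.14, 3.14, 3.14].

### API

Orientations are given as a rotation vector (axis times angle).
In Python, from cell import arm gives the robot as it stands. The module is installed in compiled form; this text tells all that it offers.
- The arm moves only by the tool jog_arm, never from a script. Its argument "increments" is a list of rows, each an object with "slide": the shift along the tool's x, y, z in mm, a list of three; "roll": the turn about the tool's z in rad; "gripper": the opening, from 0 (shut) to 1 (fully open). In form: [{"slide": [x, y, z], "roll": roll, "gripper": gripper}, ...]. A call has exactly 10 rows; each row is the pose to reach, as a shift and turn from the pose commanded when the call began, along the tool's axes at that moment; what a row does not reach only later rows make up. A row lasts 1/12 s, in which the tool goes at most 41.7 mm and 7.16 degrees, less where a joint would pass 70% of its speed; a pose out of reach is approached as far as the arm can. A call with a gripper value outside its range is refused whole. The fingers move at their own pace and stop on an object; "newtons" is the grip in N (left out, the last holds). Time passes only in rows, so rows that repeat a pose let the fingers close, or fill a call up. It gives the time, the measured TCP pose, the force and the opening at its end, in the units of the state.
- arm.observe(): the state, without advancing time (a new reading comes with each control period).
- arm.get_image(name): name is "scene" or "top"; returns a dict with "frame" (480x640x3 uint8, blue, green, red), "depth" (480x640 float32, m along the optical axis (not along the pixel's ray), 0 where there is no reading), "intrinsics" (3x3 intrinsics, pixels), "R" (3x3) and "t" (3): a world point X has camera coordinates R X + t. Camera axes: x right, y down, z forward; pixel columns grow to the right and rows downward; lengths in m; the calibration is good to about 2 mm. A picture is of the moment at which its call begins.
- arm.sign_off(): hands the job in, once; it reports no verdict.
The state is a dict: "clock": time; "joints": joint angles; "dq": joint speeds; "joint_efforts": joint torques, N m; "position": TCP position; "ee_rot": TCP orientation; "force": force on the tool from outside, world axes, zero at the start; "ft_torque": the same for the moment, N m; "width": opening from 0.0 (shut) to 1.0 (fully open).
Only numpy, scipy, OpenCV 4.12 (cv2) and the standard library are available. Lean on these libraries where they do the work, as an engineer would, in place of code of your own. Each camera call takes 0.05 s, during which the arm holds its last target.

## Working session

There is one attempt and no reset: what is moved stays moved. The work goes in short steps, Python scripts to look and compute and a tool call to move; the robot and the scene stay as the last step left them, time stands still between calls to the robot, and variables do not carry over. Pictures are saved under pics/ and viewed, and the job is handed in when it is done.

Besides the shell and the picture viewer there is one more tool, called after ">>>" as name([rows], argument=value, ...), one row to a line, values as JSON. jog_arm: Moves the arm, as the interface text tells. Its arguments: {"type":"object","properties":{"increments":{"type":"array"},"newtons":{"type":"number"}},"required":["increments"]}

```bash
mkdir -p pics
python3 - <<'E'
from cell import arm
import cv2,numpy as np
s=arm.observe(); print({k:np.round(v,3) for k,v in s.items()})
for n in("scene","top"):
    d=arm.get_image(n); cv2.imwrite(f"pics/{n}0.png",d["frame"]); np.savez(f"{n}0.npz",**d)
    print(n,d["intrinsics"],d["R"],d["t"])
E
```

```text
{'clock': np.float64(0.0), 'joints': array([-1.274,  0.435,  0.025,  1.574, -0.012,  1.134, -0.075]), 'dq': array([ 0.001,  0.001,  0.002, -0.   , -0.   , -0.001, -0.002]), 'joint_efforts': array([-0.0000e+00, -6.6785e+01,  9.8400e-01, -3.1445e+01, -6.1000e-02,
        4.3000e-02,  0.0000e+00]), 'position': array([0.243, 0.575, 0.226]), 'ee_rot': array([-6.240e-01, -3.079e+00,  3.000e-03]), 'force': array([-0.086,  0.703, -0.182]), 'ft_torque': array([ 0.064, -0.005,  0.001]), 'width': np.float64(0.997)}
scene [[499.40589684   0.         319.42284769]
 [  0.         499.40589684 237.59434893]
 [  0.           0.           1.        ]] [[ 0.46284002  0.8864346  -0.00358059]
 [ 0.64102947 -0.33748945 -0.68933452]
 [-0.61225838  0.31675634 -0.72443433]] [-0.24947288 -0.2804075   1.36930201]
top [[573.30393757   0.         315.88693086]
 [  0.         573.30393757 242.47083607]
 [  0.           0.           1.        ]] [[-6.87054968e-03 -9.99976397e-01  4.45057672e-05]
 [-9.78162717e-01  6.71142867e-03 -2.07732172e-01]
 [ 2.07726970e-01 -1.47076809e-03 -9.78185740e-01]] [-0.00746168  0.56630338  1.27390533]
```

View pics/scene0.png

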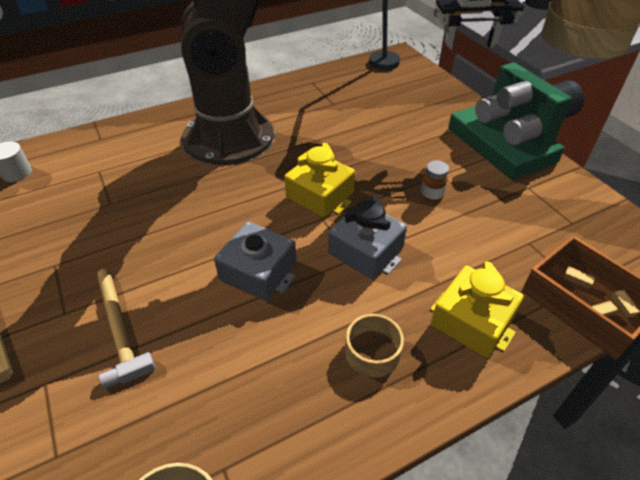

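View pics/top0.png

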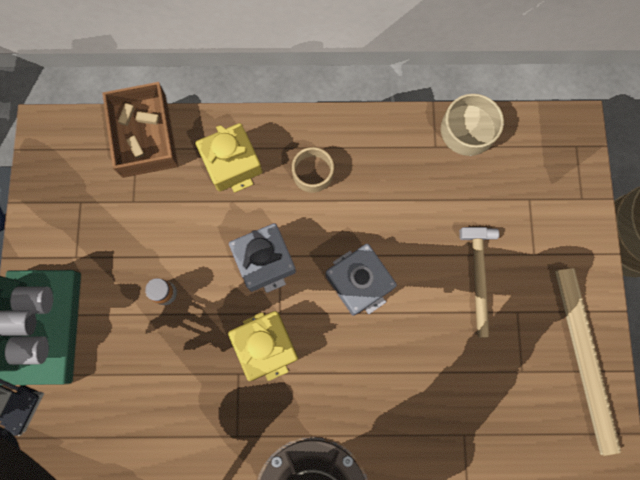

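Candidates in the top view: the grey box with the dark toothed head at (262,255), the yellow look-alikes at (228,148) and (263,345), and the grey box with the small plain button at (361,278), which is the start box. I choose (262,255) and will check it with a close crop.

```bash
cat > h.py <<'E'
import numpy as np,cv2
def load(n): return dict(np.load(n))
def cloud(d):
    K=d["intrinsics"];z=d["depth"];v,u=np.indices(z.shape)
    c=np.stack([(u-K[0,2])/K[0,0]*z,(v-K[1,2])/K[1,1]*z,z],-1)
    return (c-d["t"])@d["R"]
def ray(d,u,v,h):
    K=d["intrinsics"];r=np.array([(u-K[0,2])/K[0,0],(v-K[1,2])/K[1,1],1])@d["R"];o=-d["t"]@d["R"]
    return o+r*(h-o[2])/r[2]
def proj(d,X):
    c=d["R"]@np.asarray(X)+d["t"];p=d["intrinsics"]@c;return p[:2]/p[2]
E
python3 - <<'E'
from h import *
a=load("top0.npz");b=load("scene0.npz")
A=a["frame"][205:305,210:310];B=b["frame"][185:285,320:420]
g=lambda I:np.clip(I.astype(float)*2.2,0,255).astype(np.uint8)
cv2.imwrite("pics/crop0.png",np.hstack([cv2.resize(g(A),(400,400),interpolation=cv2.INTER_CUBIC),cv2.resize(g(B),(400,400),interpolation=cv2.INTER_CUBIC)]))
for n,d,sl in(("top",a,(slice(205,305),slice(210,310))),("scene",b,(slice(185,285),slice(320,420)))):
    P=cloud(d)[sl].reshape(-1,3);P=P[(d["depth"][sl]>0).ravel()]
    print(n,np.histogram(P[:,2],np.arange(-.01,.15,.01)))
    t=P[(P[:,2]>.12)];print("top",t.mean(0),(t.min(0)+t.max(0))/2,np.ptp(t,0),len(t))
    t=P[(P[:,2]>.098)&(P[:,2]<.13)];print("head",t.mean(0),len(t),t.min(0),t.max(0))
    t=P[(P[:,2]>.064)&(P[:,2]<.076)];print("box",cv2.minAreaRect(t[:,:2].astype(np.float32)*1000))
E
```

```text
top (array([3415, 3705,   36,   33,   32,   43,   36,  904,  882,    0,    6,
         28,  300,  541,    2]), array([-0.01,  0.  ,  0.01,  0.02,  0.03,  0.04,  0.05,  0.06,  0.07,
        0.08,  0.09,  0.1 ,  0.11,  0.12,  0.13,  0.14]))
top [0.53573458 0.11567948 0.12360195] [0.54084048 0.11085246 0.12530074] [0.0832194  0.08118651 0.01058047] 543
head [0.53374721 0.11442483 0.12062902] 874 [0.49719114 0.0664505  0.09810608] [0.58447049 0.15293581 0.1299388 ]
box ((536.2219848632812, 115.26582336425781), (120.72724914550781, 119.53704833984375), 23.07363510131836)
scene (array([3356, 1986,  339,  340,  349,  324,  336, 1469,  471,    1,   13,
        161,  392,  425,    0]), array([-0.01,  0.  ,  0.01,  0.02,  0.03,  0.04,  0.05,  0.06,  0.07,
        0.08,  0.09,  0.1 ,  0.11,  0.12,  0.13,  0.14]))
top [0.54040521 0.11121547 0.12294661] [0.54355248 0.1108862  0.12372483] [0.07092751 0.06668468 0.00734832] 425
head [0.54720233 0.10588275 0.11706623] 991 [0.50116961 0.06291946 0.0981921 ] [0.58768395 0.14927598 0.12739899]
box ((491.989990234375, 95.7471923828125), (222.98817443847656, 123.78386688232422), 19.93232536315918)
```

View pics/crop0.png

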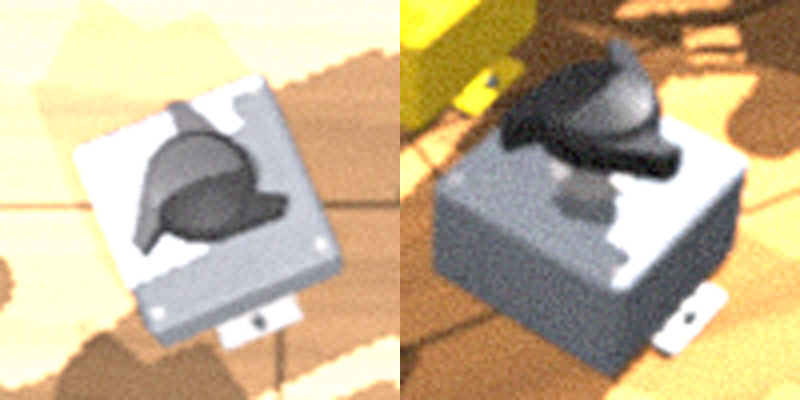

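The crop confirms it. The grey box at top (262,255) carries a dark head with three saw teeth. In the crop the tips are at (180,105), (287,205) and (145,250), and each step face looks counterclockwise.

Run:
```python
from h import *
from scipy.spatial.transform import Rotation as Ro
a=load("top0.npz");b=load("scene0.npz")
c=np.array([.536,.1153])
print("axis px top",proj(a,[*c,.125]),"scene",proj(b,[*c,.125]))
for n,d,o,pts in(("top",a,(210,205),[(180,105),(287,205),(145,250)]),("scene",b,(320,185),[(615,45),(670,165),(505,140)])):
    for (x,y) in pts:
        if n=="scene": x-=400
        p=ray(d,o[0]+x/4-.4,o[1]+y/4-.4,.114)[:2]-c
        print(n,(x,y),np.round(p*1e3),"r",np.hypot(*p)*1e3,"ang",np.degrees(np.arctan2(p[1],p[0])))
# dark head mask centroid via depth polar profile
for n,d,sl in(("top",a,(slice(205,305),slice(210,310))),("scene",b,(slice(185,285),slice(320,420)))):
    P=cloud(d)[sl].reshape(-1,3);P=P[(P[:,2]>.104)&(P[:,2]<.135)]
    q=P[:,:2]-c;r=np.hypot(*q.T)*1e3;t=np.degrees(np.arctan2(q[:,1],q[:,0]))%360
    print(n,[ (int(k),int(r[(t>=k)&(t<k+10)].max(initial=0))) for k in range(0,360,10)])
R=Ro.from_rotvec([-0.624,-3.079,.003]).as_matrix();print(R.round(2))
```

```text
axis px top [258.48589852 250.10493799] scene [370.20216461 206.27961261]
top (180, 105) [46. 10.] r 47.348221484732896 ang 12.7083983675939
top (287, 205) [-11. -50.] r 51.006848550411576 ang -102.62175793503674
top (145, 250) [-36.  28.] r 45.80997239127003 ang 141.56237778763693
scene (215, 45) [-34.  29.] r 44.44418276356797 ang 139.083317617083
scene (270, 165) [53.  7.] r 53.24592579317832 ang 7.168791960033721
scene (105, 140) [  1. -55.] r 55.303660683487315 ang -89.28568235117957
top [(0, 45), (10, 51), (20, 48), (30, 31), (40, 31), (50, 31), (60, 32), (70, 31), (80, 30), (90, 33), (100, 33), (110, 39), (120, 48), (130, 49), (140, 48), (150, 31), (160, 31), (170, 31), (180, 31), (190, 31), (200, 32), (210, 32), (220, 36), (230, 39), (240, 47), (250, 49), (260, 49), (270, 31), (280, 30), (290, 31), (300, 31), (310, 31), (320, 32), (330, 32), (340, 34), (350, 37)]
scene [(0, 51), (10, 51), (20, 50), (30, 31), (40, 30), (50, 30), (60, 28), (70, 26), (80, 28), (90, 29), (100, 32), (110, 33), (120, 41), (130, 45), (140, 43), (150, 21), (160, 23), (170, 23), (180, 24), (190, 23), (200, 25), (210, 29), (220, 32), (230, 39), (240, 43), (250, 51), (260, 52), (270, 36), (280, 34), (290, 38), (300, 36), (310, 37), (320, 36), (330, 37), (340, 41), (350, 45)]
[[-0.92  0.39 -0.  ]
 [ 0.39  0.92 -0.  ]
 [-0.   -0.   -1.  ]]
```

Run:
```python
from h import *
a=load("top0.npz");b=load("scene0.npz")
c=np.array([.536,.1153])
for n,d,sl in(("top",a,(slice(205,305),slice(210,310))),("scene",b,(slice(185,285),slice(320,420)))):
    P=cloud(d)[sl].reshape(-1,3);P=P[(P[:,2]>.104)&(P[:,2]<.135)]
    q=P[:,:2]-c;r=np.hypot(*q.T)*1e3;t=np.degrees(np.arctan2(q[:,1],q[:,0]))%360
    m=(r>38)
    for k in (0,120,240): 
        x=np.sort(t[m&((t-k)%360<60)]); print(n,k,x[-8:].round(1))
    # rim circle fit, plain sectors
    if n=="top":
        e=[]
        for k in list(range(32,75,3))+list(range(152,195,3))+list(range(272,315,3)):
            s=(t>=k)&(t<k+3)
            if s.any(): i=np.argmax(r*s); e.append(q[i]*1e3)
        e=np.array(e);x=np.linalg.lstsq(np.c_[2*e,np.ones(len(e))],(e**2).sum(1),rcond=None)[0];print("circle off",x[:2],np.sqrt(x[2]+x[:2]@x[:2]))
```

```text
top 0 [19.3 19.7 20.2 20.6 21.3 21.8 22.4 22.9]
top 120 [141.8 142.1 142.6 142.8 142.9 143.3 143.6 144.6]
top 240 [259.9 260.  260.6 261.4 262.3 263.1 263.4 263.9]
circle off [-0.41044421 -0.05564486] 29.641510774258368
scene 0 [17.8 18.  18.3 18.7 19.  20.1 20.6 21.2]
scene 120 [132.6 133.6 134.  136.3 137.4 139.7 140.  142.8]
scene 240 [267.2 267.2 267.4 267.8 268.1 268.5 269.  298.8]
```

```bash
cat >> h.py <<'E'
def plan(s,P,ang):
    from scipy.spatial.transform import Rotation as Ro
    R=Ro.from_rotvec(s["ee_rot"]).as_matrix()
    d=R.T@(np.array(P)-s["position"])*1e3
    cur=np.arctan2(R[1,1],R[0,1]); roll=cur-np.radians(ang); roll=(roll+np.pi/2)%np.pi-np.pi/2
    print("slide",d.round(1),"roll",round(roll,3),"yang",np.degrees(cur).round(1))
E
python3 - <<'E'
from h import *
from cell import arm
plan(arm.observe(),[.536,.1153,.2],24)
E
```

```text
slide [-448.8 -309.7   26.5] roll 0.752 yang 67.1
```

>>> jog_arm([
  {"slide": [-34,-23,0],"roll": 0.0,"gripper": 0},
  {"slide": [-67,-46,0],"roll": 0.08,"gripper": 0},
  {"slide": [-101,-69,0],"roll": 0.16,"gripper": 0},
  {"slide": [-134,-92,0],"roll": 0.24,"gripper": 0},
  {"slide": [-168,-115,0],"roll": 0.32,"gripper": 0},
  {"slide": [-201,-139,0],"roll": 0.4,"gripper": 0},
  {"slide": [-235,-162,0],"roll": 0.48,"gripper": 0},
  {"slide": [-268,-185,0],"roll": 0.56,"gripper": 0},
  {"slide": [-302,-208,0],"roll": 0.65,"gripper": 0},
  {"slide": [-330,-228,0],"roll": 0.75,"gripper": 0},
], newtons=20)

```text
clock: 0.93
position: [0.4596, 0.2342, 0.2267]
ee_rot: [1.716, 2.631, -0.0]
force: [1.2, -0.7, 0.2]
width: 0.325
```

Run:
```python
from h import *
from cell import arm
s=arm.observe();print(s["position"],s["width"],s["clock"])
plan(s,[.536,.1153,.16],24)
```

```text
[0.45963382 0.23424498 0.2267337 ] 0.32460203310869173 0.9333
slide [-139.6   21.9   66.8] roll -0.004 yang 23.8
```

>>> jog_arm([
  {"slide": [-30,5,10],"roll": 0,"gripper": 0},
  {"slide": [-60,10,20],"roll": 0,"gripper": 0},
  {"slide": [-90,15,30],"roll": 0,"gripper": 0},
  {"slide": [-115,18,40],"roll": 0,"gripper": 0},
  {"slide": [-130,20,50],"roll": 0,"gripper": 0},
  {"slide": [-137,21.5,58],"roll": 0,"gripper": 0},
  {"slide": [-139.5,22,64],"roll": 0,"gripper": 0},
  {"slide": [-139.5,22,67],"roll": 0,"gripper": 0},
  {"slide": [-139.5,22,67],"roll": 0,"gripper": 0},
  {"slide": [-139.5,22,67],"roll": 0,"gripper": 0},
])

```text
clock: 1.77
position: [0.535, 0.1204, 0.1598]
ee_rot: [-1.705, -2.638, -0.0]
force: [-0.0, 0.5, -1.0]
width: 0.003
```

Run:
```python
from h import *
from cell import arm
s=arm.observe();print(s["position"],s["width"],s["clock"],s["force"],s["joints"])
plan(s,[.536,.1153,.11],24)
d=arm.get_image("scene");f=d["frame"];print(proj(d,s["position"]))
cv2.imwrite("pics/s1.png",cv2.resize(np.clip(f[100:300,260:500].astype(float)*1.8,0,255).astype(np.uint8),(720,600)))
```

```text
[0.53504944 0.12042418 0.15981759] 0.0032112602112215195 1.7667 [-0.01683775  0.52329976 -1.02349922] [-0.575707    0.38609892  0.34461201  1.86671338 -0.16195631  0.91603672
  0.26744082]
slide [-5.1 -1.2 49.8] roll 0.004 yang 24.2
[373.4750074 191.88769  ]
```

View pics/s1.png

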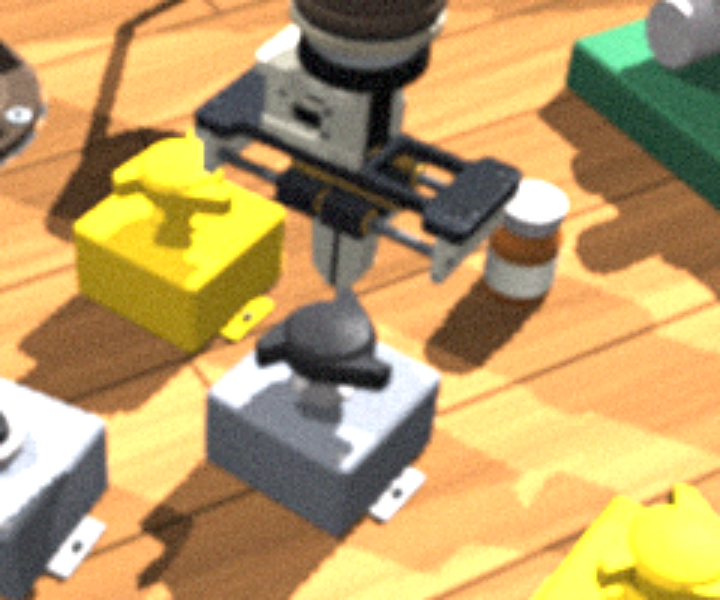

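The picture shows the shut fingers just above the mushroom head, with tips at about (340,285) tapering in y. They are 5 mm off the axis, so I correct that while pressing.

>>> jog_arm([
  {"slide": [-5,-1,10],"roll": 0,"gripper": 0},
  {"slide": [-5,-1,22],"roll": 0,"gripper": 0},
  {"slide": [-5,-1,30],"roll": 0,"gripper": 0},
  {"slide": [-5,-1,34],"roll": 0,"gripper": 0},
  {"slide": [-5,-1,38],"roll": 0,"gripper": 0},
  {"slide": [-5,-1,42],"roll": 0,"gripper": 0},
  {"slide": [-5,-1,45],"roll": 0,"gripper": 0},
  {"slide": [-5,-1,47],"roll": 0,"gripper": 0},
  {"slide": [-5,-1,48.5],"roll": 0,"gripper": 0},
  {"slide": [-5,-1,48.5],"roll": 0,"gripper": 0},
])

```text
clock: 2.65
position: [0.5372, 0.1141, 0.113]
ee_rot: [1.708, 2.636, 0.003]
force: [-6.5, -0.5, 22.5]
width: 0.006
```

Run:
```python
from h import *
from cell import arm
s=arm.observe();print(s["position"],s["clock"],s["force"])
plan(s,[.536,.1153,.145],24)
```

```text
[0.53724879 0.11413621 0.11300976] 2.65 [-6.50290025 -0.49575552 22.45125035]
slide [  1.6  -0.6 -32. ] roll 0.002 yang 24.1
```

>>> jog_arm([
  {"slide": [0,0,0],"roll": 0,"gripper": 0},
  {"slide": [0,0,-2],"roll": 0,"gripper": 0},
  {"slide": [0,0,-10],"roll": 0,"gripper": 0},
  {"slide": [0,0,-22],"roll": 0,"gripper": 0},
  {"slide": [0,0,-35],"roll": 0,"gripper": 0},
  {"slide": [0,15,-45],"roll": 0,"gripper": 0},
  {"slide": [0,40,-50],"roll": 0,"gripper": 0},
  {"slide": [0,70,-50],"roll": 0,"gripper": 0},
  {"slide": [0,90,-50],"roll": 0,"gripper": 0},
  {"slide": [0,90,-50],"roll": 0,"gripper": 0},
])

```text
clock: 3.48
position: [0.6221, 0.1531, 0.1614]
ee_rot: [1.705, 2.637, 0.003]
force: [-0.3, 0.1, -0.3]
width: 0.006
```

```bash
python3 - <<'E'
from h import *
from cell import arm
s=arm.observe();print(s["position"],s["clock"],s["force"])
c=np.array([.536,.1153])
for n in("top","scene"):
    d=arm.get_image(n);np.savez(n+"2.npz",**d)
    u,v=proj(d,[*c,.1]).astype(int)
    cv2.imwrite(f"pics/{n}2.png",cv2.resize(np.clip(d["frame"][v-60:v+60,u-60:u+60].astype(float)*2,0,255).astype(np.uint8),(480,480)))
    P=cloud(d)[v-60:v+60,u-60:u+60].reshape(-1,3)
    q=P[:,:2]-c;r=np.hypot(*q.T)*1e3;t=np.degrees(np.arctan2(q[:,1],q[:,0]))%360
    print(n,"top z",np.median(P[r<10,2]))
    m=(P[:,2]>.092)&(P[:,2]<.118)&(r<55)&(r>38)
    for k in (0,120,240): 
        x=np.sort(t[m&((t-k)%360<60)]); print(n,k,x[-6:].round(1))
E
python3 - <<'E'
import cv2,numpy as np
cv2.imwrite("pics/b2.png",np.hstack([cv2.imread(f"pics/{n}2.png") for n in("top","scene")])[:, :,:])
i=cv2.imread("pics/b2.png");cv2.imwrite("pics/b2.png",cv2.resize(i,(800,400)))
E
```

```text
[0.62206428 0.15306184 0.16142359] 3.4833 [-0.25858782  0.13056602 -0.29890608]
top top z 0.11710623929628222
top 0 [2.3 5.3]
top 120 []
top 240 [260.4 260.6 261.1 262.4 263.  264.2]
scene top z 0.11213735273399839
scene 0 [17.2 17.4 17.6 18.5 19.5 20.8]
scene 120 [136.7 138.2 139.  140.8 141.1 141.9]
scene 240 [266.7 267.  267.5 267.7 268.1 270.2]
```

View pics/b2.png

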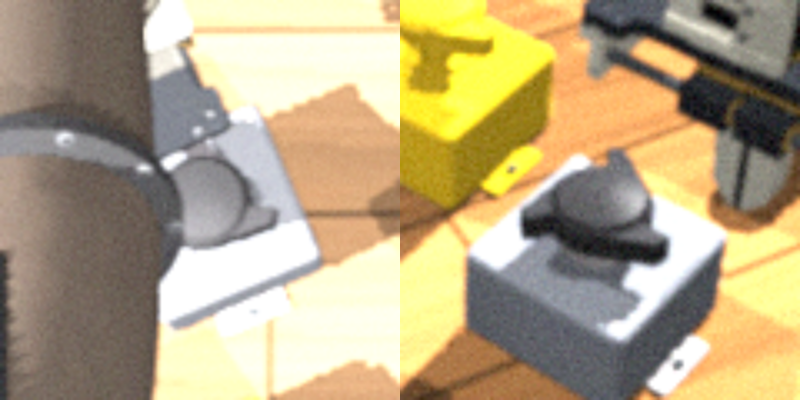

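Latched: the head's top is at 0.112 m, the scene crop shows the head down at (600,195), and the teeth are still at 24/144/264°. Next I place the fingertips in front of the 24° tooth face.

Run:
```python
from h import *
from cell import arm
s=arm.observe()
plan(s,[.5775,.1524,.088],24)
```

```text
slide [ 18.5 -37.1  73. ] roll 0.002 yang 24.1
```

>>> jog_arm([
  {"slide": [10,-15,0],"roll": 0,"gripper": 0},
  {"slide": [18.5,-30,0],"roll": 0,"gripper": 0},
  {"slide": [18.5,-37,5],"roll": 0,"gripper": 0},
  {"slide": [18.5,-37,15],"roll": 0,"gripper": 0},
  {"slide": [18.5,-37,30],"roll": 0,"gripper": 0},
  {"slide": [18.5,-37,43],"roll": 0,"gripper": 0},
  {"slide": [18.5,-37,55],"roll": 0,"gripper": 0},
  {"slide": [18.5,-37,65],"roll": 0,"gripper": 0},
  {"slide": [18.5,-37,73],"roll": 0,"gripper": 0},
  {"slide": [18.5,-37,73],"roll": 0,"gripper": 0},
])

```text
clock: 4.42
position: [0.5767, 0.1519, 0.0863]
ee_rot: [-1.708, -2.635, 0.004]
force: [-1.0, -0.7, -0.7]
width: 0.003
```

```bash
cat > look.py <<'E'
from h import *
from cell import arm
import sys
s=arm.observe();print(s["position"],s["clock"],s["force"])
c=np.array([.536,.1153])
q=s["position"][:2]-c;a=np.radians(24);print("radial",q@[np.cos(a),np.sin(a)]*1e3,"tang",q@[-np.sin(a),np.cos(a)]*1e3)
plan(s,s["position"],24)
d=arm.get_image("scene");np.savez("scene3.npz",**d)
u,v=proj(d,[*c,.1]).astype(int)
cv2.imwrite(sys.argv[1],cv2.resize(np.clip(d["frame"][v-50:v+50,u-50:u+50].astype(float)*2,0,255).astype(np.uint8),(600,600)))
E
python3 look.py pics/s4.png
```

```text
[0.5766582  0.15193998 0.08629376] 4.4167 [-0.9924503  -0.65105902 -0.6803104 ]
radial 52.04593611247834 tang 16.93511180148011
slide [0. 0. 0.] roll 0.002 yang 24.1
```

View pics/s4.png

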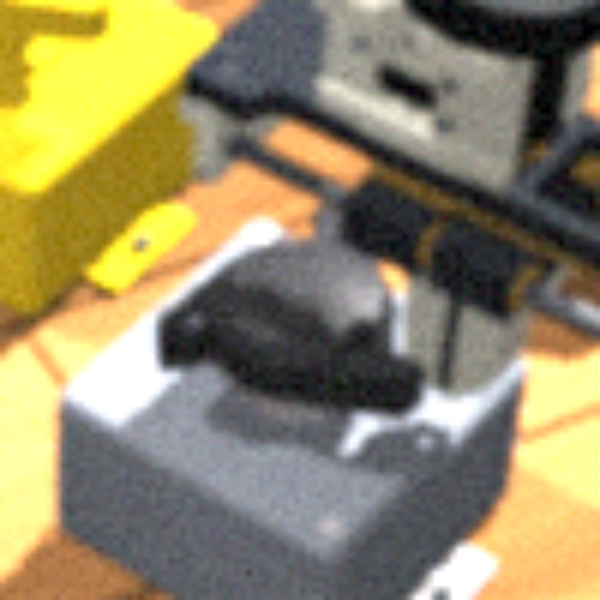

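Run:
```python
from h import *
d=load("scene3.npz");c=np.array([.536,.1153]);u,v=proj(d,[*c,.1]).astype(int)
P=cloud(d);a=np.radians(24)
for x,y in[(375,210),(380,240),(360,230),(440,270),(470,300),(480,290),(430,330),(460,370),(460,384),(500,320),(515,340),(415,310)]:
    p=P[v-50+y//6,u-50+x//6];q=p[:2]-c
    print((x,y),"rad",round((q@[np.cos(a),np.sin(a)])*1e3),"tan",round((q@[-np.sin(a),np.cos(a)])*1e3),"z",round(p[2]*1e3))
```

```text
(375, 210) rad 33 tan -18 z 173
(380, 240) rad 37 tan -20 z 164
(360, 230) rad 30 tan -19 z 164
(440, 270) rad 60 tan -22 z 166
(470, 300) rad 71 tan -21 z 159
(480, 290) rad 74 tan -19 z 164
(430, 330) rad 44 tan 6 z 109
(460, 370) rad 58 tan 4 z 102
(460, 384) rad 58 tan 6 z 93
(500, 320) rad 82 tan -20 z 157
(515, 340) rad 70 tan 14 z 116
(415, 310) rad 38 tan 7 z 116
```

Nothing at the fingers is below z = 0.155 m near the head, and the finger side is about 7 mm in front of the tooth face. Now I push clockwise along the arc, rolling with the head.

>>> jog_arm([
  {"slide": [-7,0,0],"roll": 0,"gripper": 0},
  {"slide": [-10.7,0.6,0],"roll": 0.07,"gripper": 0},
  {"slide": [-14.4,0.9,0],"roll": 0.14,"gripper": 0},
  {"slide": [-18,0.9,0],"roll": 0.21,"gripper": 0},
  {"slide": [-21.8,0.7,0],"roll": 0.28,"gripper": 0},
  {"slide": [-25.4,0.3,0],"roll": 0.35,"gripper": 0},
  {"slide": [-29,-0.4,0],"roll": 0.42,"gripper": 0},
  {"slide": [-32.6,-1.4,0],"roll": 0.49,"gripper": 0},
  {"slide": [-36.2,-2.6,0],"roll": 0.56,"gripper": 0},
  {"slide": [-39.6,-4.1,0],"roll": 0.63,"gripper": 0},
])

```text
clock: 5.3
position: [0.5913, 0.1147, 0.0895]
ee_rot: [2.444, 1.973, 0.004]
force: [0.5, 1.9, 1.6]
width: 0.003
```

```bash
python3 look.py pics/s5.png
python3 - <<'E'
from h import *
d=load("scene3.npz");P=cloud(d).reshape(-1,3);c=np.array([.536,.1153]);q=P[:,:2]-c;r=np.hypot(*q.T)
print("topz",np.median(P[(r<.01)&(P[:,2]<.135),2]))
E
```

```text
[0.59125592 0.11469652 0.08945903] 5.3 [0.48306231 1.9147712  1.61843791]
radial 50.23333934867397 tang -23.025918295554273
slide [0. 0. 0.] roll -0.631 yang -12.2
topz 0.11708221136699233
```

View pics/s5.png

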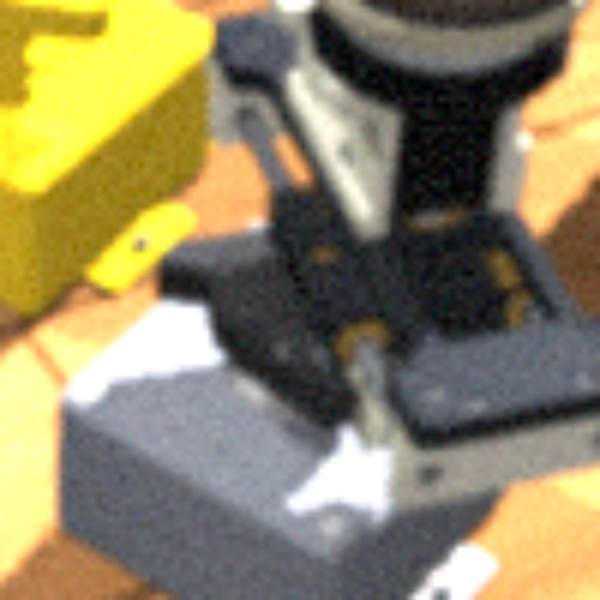

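>>> jog_arm([
  {"slide": [-1,0.2,0],"roll": 0.02,"gripper": 0},
  {"slide": [-2.1,0.4,0],"roll": 0.04,"gripper": 0},
  {"slide": [-3.1,0.5,0],"roll": 0.06,"gripper": 0},
  {"slide": [-4.2,0.6,0],"roll": 0.08,"gripper": 0},
  {"slide": [-5.2,0.7,0],"roll": 0.1,"gripper": 0},
  {"slide": [-6.3,0.8,0],"roll": 0.12,"gripper": 0},
  {"slide": [-7.4,0.9,0],"roll": 0.14,"gripper": 0},
  {"slide": [-8.4,0.9,0],"roll": 0.16,"gripper": 0},
  {"slide": [-8.4,0.9,0],"roll": 0.16,"gripper": 0},
  {"slide": [-8.4,0.9,0],"roll": 0.16,"gripper": 0},
])

```text
clock: 6.18
position: [0.5891, 0.1062, 0.0882]
ee_rot: [2.591, 1.776, -0.0]
force: [1.0, 1.0, -0.3]
width: 0.009
```

```bash
python3 look.py pics/s6.png
python3 - <<'E'
from h import *
d=load("scene3.npz");P=cloud(d).reshape(-1,3);c=np.array([.536,.1153]);q=P[:,:2]-c;r=np.hypot(*q.T);t=np.degrees(np.arctan2(q[:,1],q[:,0]))%360
m=(r<.02)&(P[:,2]<.14)&(P[:,2]>.08)
print("topz",np.percentile(P[m,2],[5,50,95]),m.sum())
m=(r>.04)&(r<.053)&(P[:,2]>.1)&(P[:,2]<.122)
print(np.histogram(t[m],np.arange(0,361,10))[0])
E
```

```text
[0.58908305 0.10616394 0.08820982] 6.1833 [ 1.02875847  0.99374066 -0.25045462]
radial 44.77781346549159 tang -29.937028105763154
slide [0. 0. 0.] roll -0.788 yang -21.1
topz [0.12065528 0.12205642 0.12421917] 4
[ 0  0  0  0  0  0  0  0  0  0  0  0  0  0  0  0  0  0  0  0  3 14 36  0
  0  0  0  0  0  0  2 22 29  1  0  0]
```

View pics/s6.png

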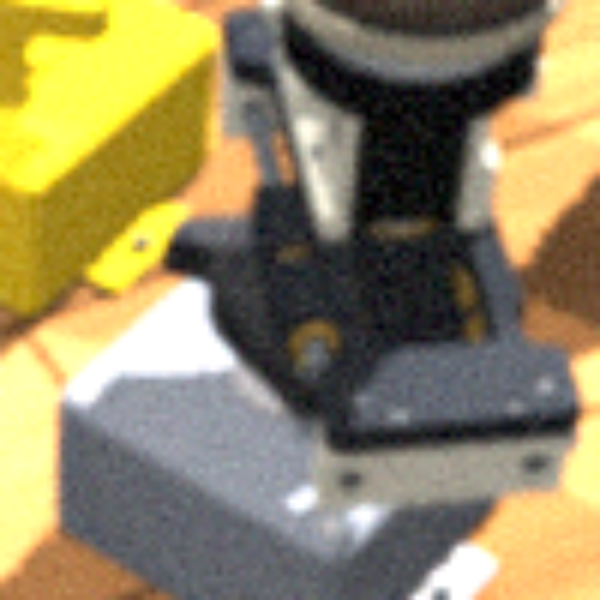

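Run:
```python
from h import *
for f in("scene0","scene2","scene3"):
    d=load(f+".npz");P=cloud(d).reshape(-1,3);c=np.array([.536,.1153]);q=P[:,:2]-c;r=np.hypot(*q.T);t=np.degrees(np.arctan2(q[:,1],q[:,0]))%360
    k=268 if f!="scene3" else 229
    m=(r>.036)&(r<.053)&(P[:,2]>.08)&(P[:,2]<.135)&(t<k)&(t>k-25)
    print(f,np.percentile(P[m,2],[5,50,75,90,97]).round(4))
```

```text
scene0 [0.1003 0.1141 0.1169 0.1183 0.1191]
scene2 [0.0891 0.101  0.1052 0.106  0.1069]
scene3 [0.1015 0.1132 0.1167 0.1184 0.1189]
```

The latch has let go: the tooth tops are back at z = 0.118 m, as at the start, with the head still turned about 0.7 rad. I follow it back round.

>>> jog_arm([
  {"slide": [5.1,-1.3,0],"roll": -0.1,"gripper": 0},
  {"slide": [10.1,-3,0],"roll": -0.2,"gripper": 0},
  {"slide": [14.9,-5.3,0],"roll": -0.3,"gripper": 0},
  {"slide": [19.5,-8,0],"roll": -0.4,"gripper": 0},
  {"slide": [23.7,-11.2,0],"roll": -0.5,"gripper": 0},
  {"slide": [27.6,-14.7,0],"roll": -0.6,"gripper": 0},
  {"slide": [31.1,-18.7,0],"roll": -0.7,"gripper": 0},
  {"slide": [34,-22.5,0],"roll": -0.79,"gripper": 0},
  {"slide": [39,-27.5,0],"roll": -0.79,"gripper": 0},
  {"slide": [39,-27.5,0],"roll": -0.79,"gripper": 0},
])

```text
clock: 7.07
position: [0.5766, 0.1539, 0.088]
ee_rot: [-1.709, -2.634, -0.0]
force: [0.1, 1.1, -0.3]
width: 0.009
```

```bash
python3 look.py pics/s7.png
```

```text
[0.57656072 0.15394618 0.08798664] 7.0667 [ 0.11723801  1.14726607 -0.30041084]
radial 52.77288109460902 tang 18.80750772606995
slide [0. 0. 0.] roll 0.001 yang 24.0
```

View pics/s7.png

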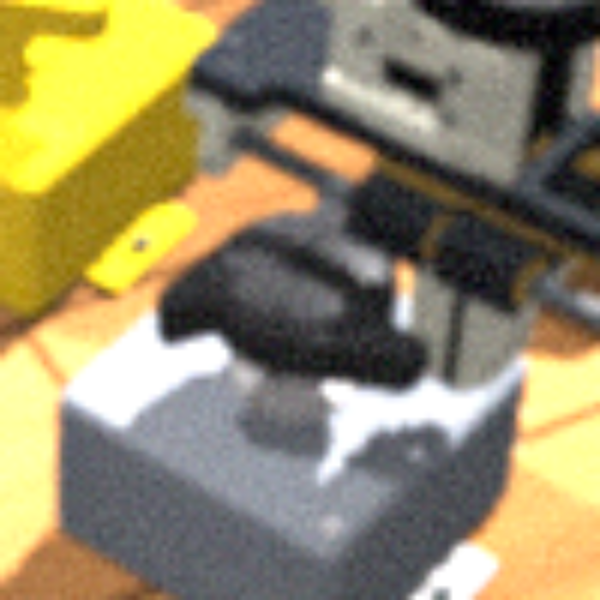

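The button is out and the head is back at rest, with the tooth at (405,355) and the stem visible at (290,410). Now I move outward a little and lift well clear.

>>> jog_arm([
  {"slide": [0,5,0],"roll": 0,"gripper": 0},
  {"slide": [0,12,0],"roll": 0,"gripper": 0},
  {"slide": [0,15,-10],"roll": 0,"gripper": 0},
  {"slide": [0,15,-30],"roll": 0,"gripper": 0},
  {"slide": [0,15,-55],"roll": 0,"gripper": 0},
  {"slide": [15,15,-80],"roll": 0,"gripper": 0},
  {"slide": [40,15,-105],"roll": 0,"gripper": 0},
  {"slide": [70,15,-125],"roll": 0,"gripper": 0},
  {"slide": [95,15,-130],"roll": 0,"gripper": 0},
  {"slide": [95,15,-130],"roll": 0,"gripper": 0},
])

```text
clock: 7.95
position: [0.5512, 0.2524, 0.221]
ee_rot: [-1.699, -2.641, -0.009]
force: [-0.2, 1.2, 0.2]
width: 0.005
```

>>> jog_arm([
  {"slide": [20,0,0],"roll": 0,"gripper": 0},
  {"slide": [40,0,0],"roll": 0,"gripper": 0},
  {"slide": [60,0,0],"roll": 0,"gripper": 0},
  {"slide": [70,0,0],"roll": 0,"gripper": 0},
  {"slide": [70,0,0],"roll": 0,"gripper": 0},
  {"slide": [70,0,0],"roll": 0,"gripper": 0},
  {"slide": [70,0,0],"roll": 0,"gripper": 0},
  {"slide": [70,0,0],"roll": 0,"gripper": 0},
  {"slide": [70,0,0],"roll": 0,"gripper": 0},
  {"slide": [70,0,0],"roll": 0,"gripper": 0},
])

```text
clock: 8.78
position: [0.5243, 0.3083, 0.2183]
ee_rot: [1.71, 2.635, -0.0]
force: [-0.6, -0.1, 0.1]
width: 0.004
```

Run:
```python
from h import *
from cell import arm
c=np.array([.536,.1153])
s=arm.observe();print(s["position"],s["force"],s["clock"])
for n in("top","scene"):
    e=arm.get_image(n);cv2.imwrite(f"pics/{n}9.png",e["frame"])
    for d in(load(n+"0.npz"),e):
        P=cloud(d).reshape(-1,3);q=P[:,:2]-c;r=np.hypot(*q.T);t=np.degrees(np.arctan2(q[:,1],q[:,0]))%360
        print(n,"top z",np.median(P[r<.01,2]),end=" ")
        m=(P[:,2]>.104)&(P[:,2]<.13)&(r<.055)&(r>.038)
        for k in (0,120,240):
            x=np.sort(t[m&((t-k)%360<60)]); print(x[-4:].round(1),end=" ")
        print()
```

```text
[0.52428666 0.30831057 0.21830737] [-0.56306685 -0.07058366  0.10165087] 8.7833
top top z 0.12447804361726503 [21.3 21.8 22.4 22.9] [142.9 143.3 143.6 144.6] [262.3 263.1 263.4 263.9] 
top top z 0.12573157509367205 [21.3 21.8 22.3 22.9] [142.9 143.  143.6 144.6] [262.1 262.6 263.7 263.7] 
scene top z 0.12409104642158954 [19.  20.1 20.6 21.2] [137.4 139.7 140.  142.8] [268.1 268.5 269.  298.8] 
scene top z 0.12428677184651729 [18.8 20.3 20.3 20.6] [140.1 142.  142.3 142.7] [267.2 267.3 267.4 267.6]
```

View pics/scene9.png

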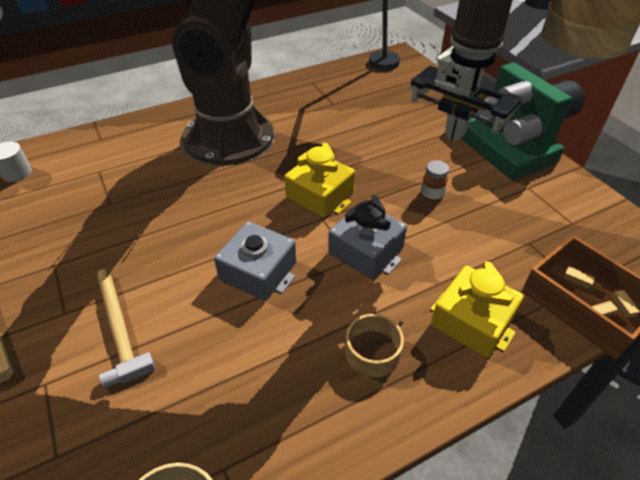

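The head is out and back at its starting angle. The hoop (375,345), jar (435,180) and hammer (125,330) are where they were, and the arm is clear. I hand the job in.

```bash
python3 -c "
from cell import arm
print(arm.sign_off())"
```

```text
the job is handed in; nothing more can be done
None
```

I tested the emergency stop on the grey box at about (0.536, 0.115). I pressed the mushroom button with the shut fingers until it latched, then pushed one tooth clockwise until the latch let go. I followed the head back round, moved the arm clear and handed the job in at about 9 s of the 45 s.

- **Pressed and latched:** the head's top measured 0.112 m after the fingers lifted off. The force at the bottom of the press was about 22 N.
- **Latch released:** the tooth tops were back at 0.118 m with the head still turned about 0.7 rad. The twist steps were inferred from the images and arm poses, since the joint values cannot be read directly.
- **Final state:** the head's top is at about 0.125 m and the tooth angles are within about 1° of the start in the top view. The hoop, jar and hammer look unmoved in the scene picture. I never went near the start button. The force on the tool was about zero, with the arm well clear.

Two readings disagreed. The scene camera gave less consistent tooth angles than the top one, by up to about 4°. A depth reading during the twist (0.117 m) was partly hidden by the fingers, so I relied on the tooth-top heights there. `sign_off` gave no verdict.

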